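# Set a slide block on the knife rest and hold the sprung lamp hood just under its balance

### The arm

A 6-joint arm with a two-finger parallel gripper is mounted at the origin on the work surface. World frame = base frame: x ahead of the robot, y to its left, z up, the work surface at z = 0. Lengths are in m, angles in rad, forces in N, time in s.
With the tool pointing down it reaches from about 0.25 to 0.775 m from the base axis. Payload 4 kg.
Tool frame: the origin (TCP) lies at the very end of the fingers, on their centre line; the grasp point (between the pads) lies 19 mm behind it (robot.grip_depth is the z of the grasp point in the tool frame, in m); z points along the fingers, y is the line along which they close (so a half turn about z gives the same grasp; the last joint's range is limited). The gripper opens to 85 mm and grips with 20 to 120 N. Pads are 22 mm wide; open, the fingers measure 114 mm over their backs; the gripper's body (76 mm by 85 mm) begins 54 mm behind the grasp point. The pads swing forward as they close: fully open they stand 13 mm farther back than shut.
Start: joints at [-1.379, 0.087, 1.371, -0, 1.684, -0.103], TCP at [0.16, -0.526, 0.231] pointing down, gripper open.
Joint ranges: [-3.1, 3.1], [-0.76, 2.03], [0.27, 2.55], [-1.08, 4.22], [0.17, 2.65], [-2.57, 2.57]. Speed limits (rad/s): [2.79, 2.79, 3.14, 3.14, 3.14, 3.14].

### API

Orientations are given as [roll, pitch, yaw] about the fixed x, y, z axes, in that order (R = Rz(yaw) Ry(pitch) Rx(roll)).
In Python, from rig import robot, viewer, order gives the robot as it stands. The module is installed in compiled form; this text tells all that it offers.
- The arm moves only by the shell command python3 -m jog 'ROWS' [FORCE]. ROWS is JSON, a list that holds one entry, the list of rows, each a list of 5 numbers: the closure, from -1 (fully open) to 1 (shut), then the shift along the tool's x, y, z in units of 300 mm (1.0 is 300 mm), then the turn about the tool's z in units of 180 degrees (1.0 is 180 degrees). In form: [[[grip, x, y, z, roll], ...]]. A call has 1 to 10 rows; each row is the pose to reach, as a shift and turn from the pose commanded when the call began, along the tool's axes at that moment, turning the shorter way round; what a row does not reach only later rows make up. A row lasts 1/12 s, in which the tool goes at most 41.7 mm and 7.16 degrees, less where a joint would pass 70% of its speed; a pose out of reach is approached as far as the arm can. A call with a number of a shift or a turn outside -1 to 1 is refused whole. A call with a gripper value outside its range is refused whole. The fingers move at their own pace and stop on an object; FORCE is the grip in N (left out, the last holds). Time passes only in rows, so rows that repeat a pose let the fingers close. It gives the time, the measured TCP pose, the force, the opening and the grip force at its end, in the units of the state.
- robot.get_obs(): the state, without advancing time (a new reading comes with each control period).
- viewer.get_image(name): name is "scene" or "top" or "wrist"; returns a dict with "pixels" (480x640x3 uint8, red, green, blue), "depth" (480x640 float32, m along the optical axis (not along the pixel's ray), 0 where there is no reading), "mtx" (3x3 intrinsics, pixels), "k1" (the pictures are not rectified: a ray, as slopes to the right and down, at radius r is drawn at 1 + k1 r^2 times it, then the intrinsics apply), "cam_to_world" (4x4, takes a point from camera to world coordinates); the wrist camera has in their place "hand_eye" (4x4, takes a point from camera to tool coordinates, whose origin is the TCP and whose axes are the flange's). Camera axes: x right, y up, looking along -z (the intrinsics and any distortion apply to the point x, -y, -z); pixel columns grow to the right and rows downward; lengths in m; the calibration is good to about 2 mm. A picture is of the moment at which its call begins: read the wrist's pose just before it.
- order.close_job(): hands the job in; it is judged then, once.
The state is a dict: "t": time; "joint_pos": joint angles; "joint_vel": joint speeds; "tau": joint torques, N m; "position": TCP position; "eef_rot": TCP orientation; "contact_force": force on the tool from outside, world axes, zero at the start; "torque": the same for the moment, N m; "grip_width": finger opening in m; "grasp_force": force on a finger pad.
Only numpy, scipy, OpenCV 4.12 (cv2) and the standard library are available. Lean on these libraries where they do the work, as an engineer would, in place of code of your own. Each camera call takes 0.05 s, during which the arm holds its last target. There are 200 camera calls.

### The job

Set the machined slide block upright (boss up), centred and lengthwise, on top of the narrow ridge of the part rest and let go of it. Then take the grab bar of the sprung lamp hood, raise the hood clearly past its balance point so that you feel the spring take over, without letting it swing fully open, and ease it back to just below the balance point, a few degrees, where its light rakes across the block. Finish there still holding the hood still with the gripper, with the block on its ridge; leave the other things on the bench where they are and do not let the hood slam shut.

Things in the scene. Friction and masses are not known exactly. Their poses are not given: they have to be found in the camera images.
- station: Raking-light station, fixed: box base 200 x 220 mm, 72 mm high, dark below, grey above, glass stage, under a white hinged hood. Origin at table height, mid-width; x points from the grab bar to the hinge (away from the robot), y along the hinge, z up. Base from x = -75 to +125 mm; hinge axis at x = +115, z = 85 mm; grab bar, shut, at x = -135 mm.
- hood_hinge (a point): Middle of the hood's hinge axis (on the far side from the robot), fixed, 85 mm above the table; axes as the station. The hood's panel is 185 mm long, 220 mm wide, 16 mm thick, centred on the plane through hinge axis and bar.
- hood_bar (a point): Middle of the hood's grab bar: round steel, 14 mm thick, 130 mm long, parallel to the hinge and 250 mm from its axis, on the robot's side, carried by 12 mm arms at its ends, 65 mm clear of the hood's panel. Shut, it lies 85 mm above the table, free all round. At angle a it is 250 cos(a) mm from the hinge horizontally, 250 sin(a) mm above it. It turns in the fingers when pinched from above.
- hood (a joint): Hood angle in rad: 0 shut (start), grows as the bar is lifted, stop at 1.35 (fully open). Balance point 0.85 rad (bar 273 mm above the table; black lines on the round plates at the hinge ends show it): below it the hood falls shut, above it the spring lifts it to the stop. At the bar it weighs 2.4 N shut, 0 at balance, and pulls up 3 N near the stop. Lightly damped.
- rest: Part rest, fixed to the table: a dark foot plate 80 x 70 x 10 mm with a narrow upright steel ridge, its flat top 60 mm long (x) and 18 mm wide (y), 50 mm above the table. Origin under its centre at table height, x along the ridge. It stands to the left or the right in front of the station.
- rest_top (a point): Centre of the ridge's flat top, 50 mm above the table, axes as the rest.
- slide_block: Slide block to be placed: plain aluminium bar 64 mm long (x), 26 mm wide (y), 22 mm high, with a round boss 16 mm across and 8 mm high on its top, 20 mm from the centre towards +x. Origin at the centre of its underside, z up. About 0.11 kg. Lies flat on the table, on the other side from the rest.
- pin_gauge: Bystander: upright steel pin, 22 mm across, 45 mm high. Origin at the centre of its underside.
- parallel: Bystander: steel parallel bar 110 x 14 x 28 mm, no boss. Origin at the centre of its underside.
- bush: Bystander: aluminium ring 38 mm across, 20 mm high. Origin at the centre of its underside.
- cleaner: Bystander: white bottle 52 mm across, 110 mm high. Origin at the centre of its underside.
- brush: Bystander: cleaning brush lying on the table. Origin on its underside.
- angle_block: Bystander: aluminium L-shaped block 50 x 40 x 52 mm. Origin at the centre of its underside.
Mind the look-alikes: they are no part of the job. What is shaped like the slide_block but blue, orange or yellow is not meant.

How it is judged:
On the way, in this order (a step that is already met when the one before it is completed fails the run):
1. the slide block lies upright, centred and lengthwise on the ridge, released (horizontal distance between slide_block and rest_top below 0.01 m and z of slide_block in the frame of rest_top between -0.003 and 0.003 m and angle between the x axis of slide_block and the x axis of rest, either way round below 0.2 rad and angle between slide_block's own z axis and vertical below 0.08 rad and linear speed of slide_block below 0.03 m/s and contact force between the fingers and slide_block below 0.05 N), for 0.2 s.
2. the hood is raised clearly past its balance point (value of joint hood above 0.9 rad), for 0.1 s.
At the end, for the whole second after the job is handed in: The hood is held still by the fingers (more than 0.15 N) at 0.66 to 0.845 rad, just below its balance point of 0.85 rad, nothing else propping it; the slide block, released, lies upright on the ridge, its centre within 10 mm of the ridge's centre and its length within 0.2 rad of the ridge's (all of step 1 and value of joint hood between 0.66 and 0.845 rad and velocity of joint hood between -0.06 and 0.06 rad/s and contact force between the fingers and station above 0.15 N and contact force between station and pin_gauge below 0.05 N and contact force between station and parallel below 0.05 N and contact force between station and bush below 0.05 N and contact force between station and cleaner below 0.05 N and contact force between station and brush below 0.05 N and contact force between station and angle_block below 0.05 N and contact force between station and slide_block below 0.05 N); the arm keeps its last pose, push and grip.
It fails at once if the hood swings (nearly) fully open (value of joint hood above 1.28 rad).
It fails at once if the hood slams shut (value of joint hood below 0.1 rad and velocity of joint hood below -0.8 rad/s).
It fails at once if a bystander is pushed away or knocked over (distance of any of pin_gauge, parallel, bush, cleaner, brush, angle_block from where it was at the start of the episode above 0.03 m).
It also fails if it takes over 58 s, if anything falls off the work surface, if the arm or the gripper's body presses on something with over 40 N, if the wrist force passes 120 N, or if a joint passes its speed limit or range.

## Working session

There is one attempt and no reset: what is moved stays moved. The work goes in short steps, Python scripts to look and compute and a shell command to move; the robot and the scene stay as the last step left them, time stands still between calls to the robot, and variables do not carry over. Pictures are saved under pics/ and viewed, at most 10 in all, crops included, and the job is handed in when it is done.

```bash
mkdir -p pics; cat > h.py <<'E'
import numpy as np, cv2
from rig import robot, viewer, order
def grab(n):
    im=viewer.get_image(n); np.savez(''+n+'.npz',**im); return im
def cloud(im, T=None):
    K=np.array(im['mtx']); d=np.array(im['depth']); h,w=d.shape
    uv=np.stack(np.meshgrid(np.arange(w),np.arange(h)),-1).astype(float)
    s=(uv-[K[0,2],K[1,2]])/[K[0,0],K[1,1]]; p=s.copy()
    for _ in range(20): p=s/(1+float(im['k1'])*(p**2).sum(-1,keepdims=True))
    P=np.stack([p[...,0]*d,-p[...,1]*d,-d],-1)
    T=np.array(im['cam_to_world']) if T is None else T
    return P@T[:3,:3].T+T[:3,3]
E
python3 - <<'E'
from h import *
print(robot.get_obs())
for n in ['top','scene']:
    im=grab(n); cv2.imwrite(f'pics/{n}1.png',im['pixels'][...,::-1]); print(n,im['mtx'],im['k1'],im['cam_to_world'])
E
```

```text
{'t': 0.0, 'joint_pos': array([-1.37908816e+00,  8.79416747e-02,  1.37230660e+00, -9.32380063e-06,
        1.68357522e+00, -1.03080297e-01]), 'joint_vel': array([-0.0005704 , -0.00091463, -0.00064676,  0.00092371, -0.00040256,
       -0.00023208]), 'tau': array([-1.66191353e-05, -3.51859832e+01, -3.13278615e+01, -1.63649061e-04,
        1.06306447e-02,  1.52969477e-05]), 'position': array([ 0.15970124, -0.5257722 ,  0.23011984]), 'eef_rot': array([-3.13937269e+00, -2.20331469e-04,  2.94787179e-01]), 'contact_force': array([ 0.63482373, -0.56032363, -0.35318042]), 'torque': array([-0.02407876,  0.04816561, -0.01556869]), 'grasp_force': 0.0, 'grip_width': 0.08577067665406948}
top [[534.25181296   0.         319.58960353]
 [  0.         534.25181296 236.27863256]
 [  0.           0.           1.        ]] 0.01700648049635549 [[-0.01855763  0.99287646 -0.11769427  0.41688331]
 [-0.99980331 -0.01925188 -0.00476449  0.02764953]
 [-0.00699638  0.1175827   0.99303845  1.19602825]
 [ 0.          0.          0.          1.        ]]
scene [[572.28639703   0.         323.04389869]
 [  0.         572.28639703 236.57241376]
 [  0.           0.           1.        ]] -0.13174796039206746 [[ 0.41703968 -0.57715523  0.70211804  1.5431575 ]
 [ 0.90877307  0.25249231 -0.33223355 -0.45646066]
 [ 0.01447092  0.77662055  0.62980245  0.95763927]
 [ 0.          0.          0.          1.        ]]
```

View pics/top1.png

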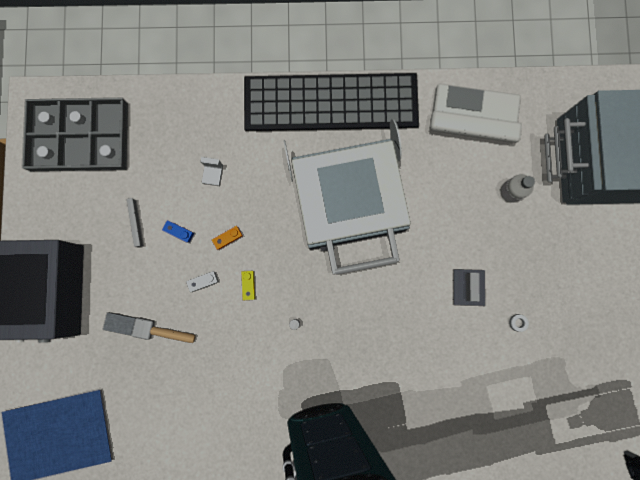

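View pics/scene1.png

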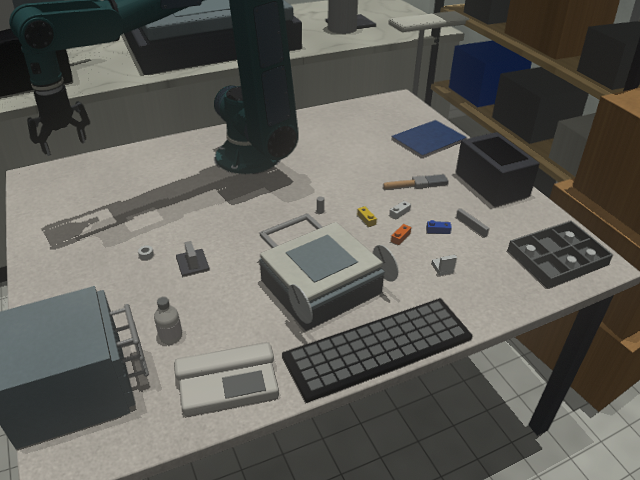

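The top view shows the silver slide block at about (202,282), with its boss towards the lower left. The rest is at (469,287) with the ridge at about (475,287), and the hood bar runs from (333,271) to (398,260). The pin gauge at (295,323) stands between block and bar. I'll measure these now.

```bash
python3 - <<'E'
from h import *
np.set_printoptions(precision=4,suppress=True)
ims={n:np.load(n+'.npz') for n in['top','scene']}
C={n:cloud(ims[n]) for n in ims}
P=C['top']
def win(n,u0,u1,v0,v1,z0,z1):
    q=C[n][v0:v1,u0:u1].reshape(-1,3); return q[(q[:,2]>z0)&(q[:,2]<z1)]
def rect(name,q):
    c,s,a=cv2.minAreaRect((q[:,:2]*1000).astype(np.float32))
    print(name,len(q),'c',np.array(c),'size',np.array(s),'ang',a,'mean',q.mean(0),'zmed',np.median(q[:,2]))
print('table z',np.median(P[300:315,380:440,2]), np.median(C['scene'][290:300,220:240,2]))
rect('block',win('top',180,225,265,300,.016,.027))
rect('boss',win('top',180,225,265,300,.027,.04))
rect('ridge',win('top',450,492,262,312,.042,.06))
rect('foot',win('top',445,492,262,312,.006,.016))
rect('bar',win('top',322,405,240,280,.07,.11))
rect('hoodpanel',win('top',285,415,130,255,.08,.11))
rect('pin',win('top',285,305,312,334,.035,.06))
for n,w in dict(bush=(505,532,310,336),cleaner=(500,540,170,205),yellow=(236,262,265,305),orange=(205,248,222,252)).items():
    rect(n,win('top',*w,.01,.2))
# bar: bright line by rows
q=win('top',326,402,255,280,.07,.1); print(q[:,:].min(0),q.max(0))
# scene cross check: points near those spots
S=C['scene'].reshape(-1,3)
for nm,(x,y),r,z0,z1 in [('ridge',(.35,-.27),.06,.045,.06),('block',(.35,.25),.05,.016,.027)]:
    pass
rect('ridge s',win('scene',170,212,235,280,.044,.06)); rect('block s',win('scene',388,413,198,219,.016,.027)); rect('boss s',win('scene',388,413,198,219,.0275,.04));rect('pin s',win('scene',310,330,192,216,.035,.06))
rect('bar s',win('scene',255,322,210,245,.07,.11))
crop=cv2.hconcat([cv2.resize(ims['top']['pixels'][y:y+50,x:x+50,::-1],(400,400),interpolation=2) for x,y in((178,258),(445,262))])
cv2.imwrite('pics/crop1.png',crop)
E
```

```text
table z 0.00027549383351033185 -0.0016367852864057064
block 305 c [461.6076 294.3271] size [26.0445 64.351 ] ang 18.96127700805664 mean [0.4606 0.2958 0.0222] zmed 0.02221195236463469
boss 46 c [463.508  295.5012] size [17.0664 59.9531] ang 18.882766723632812 mean [0.4676 0.2807 0.0296] zmed 0.029391039651436635
ridge 271 c [ 438.8515 -293.192 ] size [19.6517 57.9334] ang 87.19142150878906 mean [ 0.4389 -0.2928  0.0496] zmed 0.049924361238881776
foot 771 c [ 432.9122 -289.857 ] size [74.8332 90.8705] ang 86.71781158447266 mean [ 0.4373 -0.2888  0.0102] zmed 0.01008609414960393
bar 777 c [514.887  -51.2868] size [ 74.2684 149.6745] ang 9.427106857299805 mean [ 0.4993 -0.0488  0.0899] zmed 0.09079362267475721
hoodpanel 9381 c [631.8912 -29.5023] size [265.606  240.8885] ang 5.60841178894043 mean [ 0.6372 -0.0347  0.0939] zmed 0.09395693772934299
pin 81 c [366.3558  92.0325] size [19.1817 20.7086] ang 88.92064666748047 mean [0.3658 0.092  0.0452] zmed 0.04538635847057426
bush 212 c [ 359.4799 -396.3512] size [37.1009 36.383 ] ang 34.59634780883789 mean [ 0.3595 -0.3956  0.0188] zmed 0.0
[... 430 characters left out ...]
3    0.0791] [0.5083 0.0143 0.0973]
ridge s 116 c [ 441.8741 -297.6756] size [16.2695 63.9822] ang 88.31889343261719 mean [ 0.4435 -0.2977  0.0485] zmed 0.048670956315953195
block s 131 c [464.1407 291.9041] size [31.5242 71.8831] ang 21.673843383789062 mean [0.4659 0.2899 0.0208] zmed 0.020530654580804497
boss s 14 c [471.1137 285.5947] size [15.1653 42.4185] ang 1.5325411558151245 mean [0.4703 0.275  0.029 ] zmed 0.02869075004903049
pin s 44 c [369.9752  88.7401] size [19.4435 23.3735] ang 65.06527709960938 mean [0.3715 0.088  0.0425] zmed 0.04256748857192322
bar s 822 c [546.4554 -54.2166] size [132.213 145.173] ang 8.902935028076172 mean [ 0.5333 -0.0499  0.0899] zmed 0.09050887091023563
```

View pics/crop1.png

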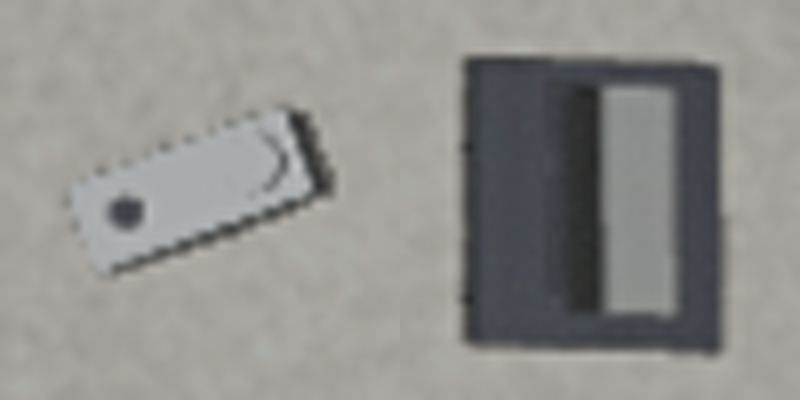

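The block (64x26, z = 22 mm), ridge (z = 50 mm) and pin (z = 45 mm) all match their stated sizes. The crop shows the boss at the block's right (-y) end, at about (275,160); the dark dot at (125,212) is only a mark. Next I'll fit the hood bar and plan the first moves.

```bash
cat >> h.py <<'E'
def plan(wps, start=None):
    """wps: (x,y,z,yaw_deg) with tool straight down; prints leg shifts in jog units"""
    if start is None:
        o=robot.get_obs(); start=(*o['position'],np.degrees(o['eef_rot'][2])); print('now',np.round(start,4),'t',round(o['t'],2))
    for w in wps:
        d=np.array(w[:3])-np.array(start[:3]); c,s=np.cos(np.radians(start[3])),np.sin(np.radians(start[3]))
        t=-((w[3]-start[3]+180)%360-180)
        print('leg',np.round(np.array([d[0]*c+d[1]*s,d[0]*s-d[1]*c,-d[2]])/.3,4),'roll',round(t/180,4),'rows',round(np.linalg.norm(d)/.0417,1),round(abs(t)/7.16,1)); start=w
E
python3 - <<'E'
from h import *
np.set_printoptions(precision=4,suppress=True)
P=cloud(np.load('top.npz')); z=P[...,2]
# panel top
m=(z>.088)&(z<.102); m[:, :285]=0; m[:,415:]=0; m[:130]=0; m[256:]=0
for v0 in(140,):
    q=P[m]; 
mm=cv2.morphologyEx(m.astype(np.uint8),cv2.MORPH_OPEN,np.ones((15,15)))>0
q=P[mm]; c,s,a=cv2.minAreaRect((q[:,:2]*1000).astype(np.float32)); print('panel',c,s,a,np.median(q[:,2]))
# bar: front-most points per column between arms
pts=[]
for u in range(342,390):
    col=[v for v in range(250,285) if .078<z[v,u]<.1]
    if col: pts.append(np.r_[P[col,u].mean(0),len(col)])
pts=np.array(pts); print(pts[::8]); vx,vy,x0,y0=cv2.fitLine(pts[:,:2].astype(np.float32),cv2.DIST_HUBER,0,.01,.01).ravel(); print('bar fit',vx,vy,x0,y0,'ang',np.degrees(np.arctan2(vx,-vy)) , np.median(pts[:,2]))
# ends of bar+arms
r=(z>.072)&(z<.1); r[:,:322]=0; r[:,405:]=0; r[:248]=0; r[282:]=0
b=P[r]; n=np.array([vx,vy]); pr=(b[:,:2]-[x0,y0])@n; print('extent along bar',pr.min(),pr.max(),'mid',np.array([x0,y0])+n*(pr.min()+pr.max())/2)
plan([(.27,-.24,.23,60),(.37,.03,.23,109),(.4620,.2935,.15,109)])
E
```

```text
panel (635.061279296875, -38.031089782714844) (182.39016723632812, 218.06295776367188) 0.6840069890022278 0.09444197873585813
[[ 0.4768 -0.0121  0.0908  7.    ]
 [ 0.4807 -0.0287  0.0902  7.    ]
 [ 0.4824 -0.0453  0.0898  7.    ]
 [ 0.4863 -0.062   0.0898  7.    ]
 [ 0.4891 -0.0787  0.0896  6.    ]
 [ 0.4917 -0.0951  0.0915  7.    ]]
bar fit 0.17244957 -0.9850184 0.48594752 -0.060892448 ang 9.930272 0.09073287852151632
extent along bar -0.07142766524297262 0.07014727408829723 mid [ 0.4858 -0.0603]
now [ 0.1597 -0.5258  0.2302 16.8891] t 0.1
leg [ 0.6286 -0.8049  0.0007] roll -0.2395 rows 7.3 6.0
leg [ 0.9461 -0.1613 -0.    ] roll -0.2722 rows 6.9 6.8
leg [0.7306 0.5759 0.2667] roll 0.0 rows 7.0 0.0
```

```bash

python3 -m jog '[[[-1,0.63,-0.805,0,-0.24],[-1,0.63,-0.805,0,-0.24],[-1,0.63,-0.805,0,-0.24],[-1,0.63,-0.805,0,-0.24],[-1,0.63,-0.805,0,-0.24],[-1,0.63,-0.805,0,-0.24],[-1,0.63,-0.805,0,-0.24],[-1,0.63,-0.805,0,-0.24],[-1,0.63,-0.805,0,-0.24]]]'
python3 -m jog '[[[-1,0.945,-0.16,0,-0.272],[-1,0.945,-0.16,0,-0.272],[-1,0.945,-0.16,0,-0.272],[-1,0.945,-0.16,0,-0.272],[-1,0.945,-0.16,0,-0.272],[-1,0.945,-0.16,0,-0.272],[-1,0.945,-0.16,0,-0.272],[-1,0.945,-0.16,0,-0.272],[-1,0.945,-0.16,0,-0.272]]]'
python3 -c "
from h import *
plan([(.4620,.2935,.15,109)])"
```

```text
t: 0.85
position: [0.2712, -0.2374, 0.2313]
eef_rot: [3.141, -0.001, 1.054]
contact_force: [-1.0, -0.4, 0.2]
grip_width: 0.0859
grasp_force: 0.0
t: 1.6
position: [0.3706, 0.0303, 0.2307]
eef_rot: [-3.14, 0.0, 1.907]
contact_force: [0.3, -0.2, -0.2]
grip_width: 0.085
grasp_force: 0.0
now [3.706000e-01 3.030000e-02 2.307000e-01 1.092747e+02] t 1.6
leg [0.7274 0.5773 0.2689] roll 0.0015 rows 7.0 0.0
```

```bash

python3 -m jog '[[[-1,0.727,0.577,0.23,0],[-1,0.727,0.577,0.23,0],[-1,0.727,0.577,0.23,0],[-1,0.727,0.577,0.23,0],[-1,0.727,0.577,0.23,0],[-1,0.727,0.577,0.23,0],[-1,0.727,0.577,0.23,0],[-1,0.727,0.577,0.23,0],[-1,0.727,0.577,0.23,0]]]'
cat >> h.py <<'E'
from scipy.spatial.transform import Rotation as Rn
def wcloud():
    o=robot.get_obs(); im=grab('wrist'); T=np.eye(4); T[:3,:3]=Rn.from_euler('xyz',o['eef_rot']).as_matrix(); T[:3,3]=o['position']
    return im, cloud(im,T@np.array(im['hand_eye']))
def rect(name,q):
    c,s,a=cv2.minAreaRect((q[:,:2]*1000).astype(np.float32))
    print(name,len(q),'c',np.round(c,1),'size',np.round(s,1),'ang',round(a,1),'mean',np.round(q.mean(0),4),'z',np.round(np.median(q[:,2]),4))
def near(P,x,y,r,z0,z1):
    q=P.reshape(-1,3); return q[(np.hypot(q[:,0]-x,q[:,1]-y)<r)&(q[:,2]>z0)&(q[:,2]<z1)]
E
python3 - <<'E'
from h import *
im,P=wcloud(); cv2.imwrite('pics/w1.png',im['pixels'][...,::-1])
print(np.round(im['hand_eye'],3))
rect('block',near(P,.462,.2935,.05,.016,.026)); rect('top',near(P,.462,.2935,.05,.020,.0245)); rect('boss',near(P,.462,.2935,.05,.027,.036))
rect('table',near(P,.462,.2935,.08,-.006,.006))
E
```

```text
t: 2.35
position: [0.4635, 0.2905, 0.16]
eef_rot: [-3.137, 0.002, 1.902]
contact_force: [-0.6, -0.7, 0.2]
grip_width: 0.0855
grasp_force: 0.0
[[ 0.     0.952  0.305  0.079]
 [ 1.    -0.    -0.     0.001]
 [-0.     0.305 -0.952 -0.142]
 [ 0.     0.     0.     1.   ]]
block 2000 c [463.4 293.6] size [25.8 63.4] ang 19.7 mean [0.462  0.2981 0.0214] z 0.0214
top 1914 c [463.4 293.7] size [25.6 62.9] ang 19.8 mean [0.462  0.2979 0.0214] z 0.0214
boss 270 c [470.1 275.5] size [14.9 15.4] ang 67.6 mean [0.47   0.2755 0.0294] z 0.0294
table 21950 c [462.  293.2] size [159.8 159.2] ang 19.0 mean [ 0.4602  0.2986 -0.0005] z -0.0005
```

View pics/w1.png

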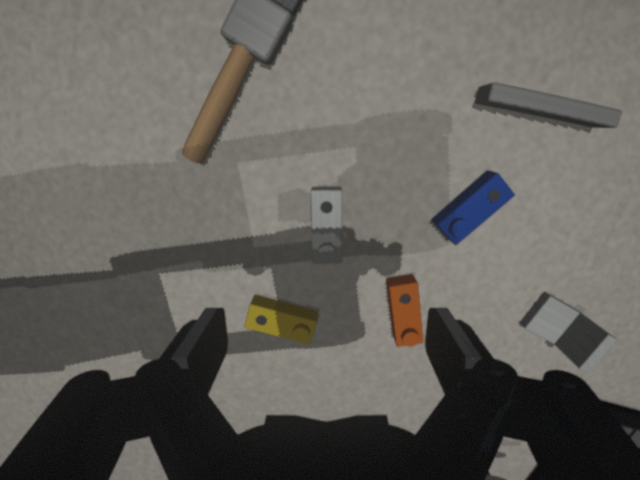

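The wrist view shows the silver block at about (326,215), with its boss at (326,243) on the near side. The fit gives centre (0.4634, 0.2936) and yaw 109.7°, which agrees with the top camera.

```bash
python3 -c "
from h import *
plan([(.4634,.2936,.05,109.7),(.4634,.2936,.005,109.7)])"
```

```text
now [  0.4635   0.2899   0.1613 108.8997] t 2.4
leg [0.0118 0.0037 0.3709] roll -0.0044 rows 2.7 0.1
leg [0.   0.   0.15] roll -0.0 rows 1.1 0.0
```

```bash

python3 -m jog '[[[-0.4,0.012,0.004,0.25,-0.004],[-0.4,0.012,0.004,0.37,-0.004],[-0.4,0.012,0.004,0.37,-0.004],[-0.4,0.012,0.004,0.37,-0.004],[-0.4,0.012,0.004,0.37,-0.004]]]'
python3 -c "
from h import *
plan([(.4634,.2936,.005,109.7)])"
```

```text
t: 2.82
position: [0.4623, 0.2932, 0.0509]
eef_rot: [-3.139, 0.001, 1.913]
contact_force: [0.8, 0.5, 0.4]
grip_width: 0.0597
grasp_force: 0.0
now [4.623000e-01 2.932000e-01 5.090000e-02 1.095974e+02] t 2.82
leg [-1.000e-04  4.000e-03  1.529e-01] roll -0.0006 rows 1.1 0.0
```

```bash

python3 -m jog '[[[-0.4,0,0.003,0.08,0],[-0.4,0,0.003,0.153,0],[-0.4,0,0.003,0.153,0],[1,0,0.003,0.153,0],[1,0,0.003,0.153,0],[1,0,0.003,0.153,0],[1,0,0.003,0.153,0],[1,0,0.003,0.153,0],[1,0,0.003,0.153,0],[1,0,0.003,0.153,0]]]' 40
python3 -c "
from h import *
plan([(.4634,.2936,.2,109.7),(.46,.06,.2,50),(.441,-.2,.2,-2.5)])"
```

```text
t: 3.65
position: [0.4657, 0.2969, 0.0088]
eef_rot: [3.136, -0.0, 1.916]
contact_force: [0.2, -0.9, 6.1]
grip_width: 0.0255
grasp_force: 40.3
now [4.657000e-01 2.969000e-01 8.800000e-03 1.097741e+02] t 3.65
leg [-0.0079 -0.0108 -0.6374] roll 0.0004 rows 4.6 0.0
leg [-0.7293 -0.2732 -0.    ] roll 0.3317 rows 5.6 8.3
leg [-0.7046  0.5086 -0.    ] roll 0.2917 rows 6.3 7.3
```

```bash

python3 -m jog '[[[1,0,0,-0.1,0],[1,0,0,-0.2,0],[1,0,0,-0.65,0],[1,0,0,-0.65,0],[1,0,0,-0.65,0],[1,0,0,-0.65,0],[1,0,0,-0.65,0]]]'
python3 -c "
from h import *
plan([(.46,.06,.2,50)])"
python3 -m jog '[[[1,-0.73,-0.27,0,0.332],[1,-0.73,-0.27,0,0.332],[1,-0.73,-0.27,0,0.332],[1,-0.73,-0.27,0,0.332],[1,-0.73,-0.27,0,0.332],[1,-0.73,-0.27,0,0.332],[1,-0.73,-0.27,0,0.332],[1,-0.73,-0.27,0,0.332],[1,-0.73,-0.27,0,0.332],[1,-0.73,-0.27,0,0.332]]]'
python3 -c "
from h import *
plan([(.441,-.2,.2,-2.5)])"
```

```text
t: 4.23
position: [0.4659, 0.2974, 0.207]
eef_rot: [3.129, -0.001, 1.916]
contact_force: [0.1, -0.6, -1.3]
grip_width: 0.0252
grasp_force: 39.9
now [  0.4659   0.2974   0.207  109.7797] t 4.23
leg [-0.7381 -0.2863  0.0234] roll 0.3321 rows 5.7 8.3
t: 5.07
position: [0.4601, 0.0623, 0.1979]
eef_rot: [-3.138, 0.003, 0.871]
contact_force: [-0.4, 0.4, -0.4]
grip_width: 0.0253
grasp_force: 39.9
now [ 0.4601  0.0623  0.1979 49.9313] t 5.07
leg [-0.71   0.514 -0.007] roll 0.2913 rows 6.3 7.3
```

```bash

python3 -m jog '[[[1,-0.71,0.514,0,0.291],[1,-0.71,0.514,0,0.291],[1,-0.71,0.514,0,0.291],[1,-0.71,0.514,0,0.291],[1,-0.71,0.514,0,0.291],[1,-0.71,0.514,0,0.291],[1,-0.71,0.514,0,0.291],[1,-0.71,0.514,0,0.291],[1,-0.71,0.514,0,0.291],[1,-0.71,0.514,0,0.291]]]'
python3 - <<'E'
from h import *
im,P=wcloud(); o=robot.get_obs(); print(o['position'],o['eef_rot'])
cv2.imwrite('pics/w2.png',im['pixels'][...,::-1])
rect('ridge',near(P,.44,-.295,.045,.044,.056)); rect('foot',near(P,.44,-.29,.07,.006,.016))
# block in hand, tool frame
Q=cloud(im,np.array(im['hand_eye'])).reshape(-1,3)
q=Q[(abs(Q[:,1])<.0125)&(abs(Q[:,0])<.06)&(Q[:,2]>-.05)&(Q[:,2]<.03)]
print(len(q)); 
for a in np.arange(-.05,.031,.005):
    s=q[(q[:,2]>=a)&(q[:,2]<a+.005)]
    if len(s)>5: print(round(a,3),len(s),np.round(s.min(0),4),np.round(s.max(0),4))
E
```

```text
t: 5.9
position: [0.442, -0.1993, 0.1989]
eef_rot: [-3.14, 0.002, -0.039]
contact_force: [0.0, 0.6, -1.1]
grip_width: 0.025
grasp_force: 40.0
[ 0.44225631 -0.1989404   0.19930366] [-3.14052469e+00  1.69435608e-03 -3.87672581e-02]
ridge 1480 c [ 440.2 -295.8] size [19.  59.9] ang 87.4 mean [ 0.4412 -0.2951  0.0492] z 0.0494
foot 3564 c [ 440.7 -295.5] size [70.6 79.2] ang 87.5 mean [ 0.4462 -0.2899  0.0095] z 0.0095
8931
-0.04 155 [-0.0102  0.0116 -0.0384] [ 0.0121  0.0125 -0.0351]
-0.035 89 [-0.0103  0.0115 -0.035 ] [ 0.0123  0.0125 -0.03  ]
-0.03 93 [-0.0105  0.0115 -0.03  ] [ 0.0123  0.0125 -0.025 ]
-0.025 877 [-0.0298 -0.0084 -0.025 ] [ 0.0125  0.0125 -0.02  ]
-0.02 367 [-0.0302 -0.0085 -0.02  ] [ 0.0125  0.0124 -0.015 ]
-0.015 6571 [-0.0348 -0.0125 -0.015 ] [ 0.0308  0.0125 -0.01  ]
-0.01 246 [ 0.0117 -0.0125 -0.0099] [ 0.0307  0.0124 -0.005 ]
-0.005 223 [ 0.0296 -0.0125 -0.005 ] [ 0.0308  0.0121 -0.    ]
-0.0 202 [ 0.029  -0.0124  0.    ] [0.0306 0.0124 0.005 ]
0.005 108 [ 0.0291 -0.0124  0.005 ] [0.0306 0.0124 0.0082]
```

View pics/w2.png

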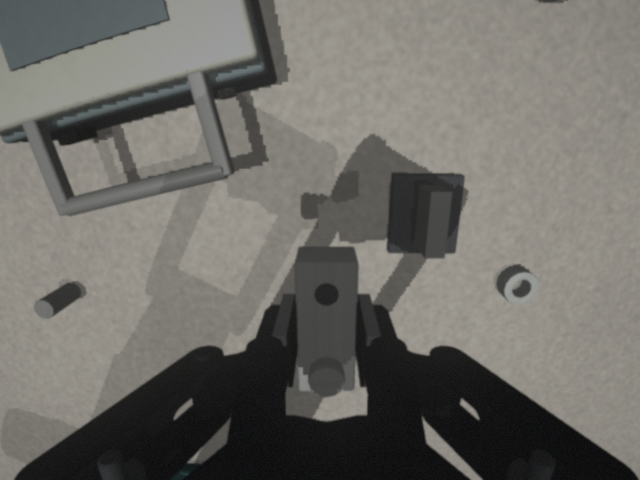

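The wrist view shows the block level in the fingers at about (327,310), with its boss towards the robot. The rest is at (427,213) with its ridge at (437,222). The fit puts the ridge centre at (0.4402, -0.2958), yaw -2.6°, and the block's underside 8 mm below the TCP.

```bash
python3 -c "
from h import *
plan([(.4422,-.2958,.1,-2.6)])"
python3 -m jog '[[[1,0.012,0.323,0.33,0.002],[1,0.012,0.323,0.33,0.002],[1,0.012,0.323,0.33,0.002],[1,0.012,0.323,0.33,0.002],[1,0.012,0.323,0.33,0.002],[1,0.012,0.323,0.33,0.002],[1,0.012,0.323,0.33,0.002]]]'
python3 - <<'E'
from h import *
im,P=wcloud(); 
rect('ridge',near(P,.44,-.29,.07,.044,.056)); rect('foot',near(P,.44,-.29,.07,.006,.016))
q=P.reshape(-1,3); q=q[(np.hypot(q[:,0]-.442,q[:,1]+.296)<.045)&(q[:,2]>.105)&(q[:,2]<.118)]; rect('blk',q)
cv2.imwrite('pics/w3.png',im['pixels'][...,::-1])
plan([(.4422,-.2958,.0585,-2.6)])
E
```

```text
now [ 0.4423 -0.1989  0.1993 -2.2212] t 5.95
leg [0.0123 0.3226 0.331 ] roll 0.0021 rows 3.3 0.1
t: 6.53
position: [0.4433, -0.2958, 0.1032]
eef_rot: [3.141, -0.002, -0.046]
contact_force: [-0.3, 0.2, -0.8]
grip_width: 0.0249
grasp_force: 40.1
ridge 657 c [ 464.6 -297.3] size [17.8 12. ] ang 87.5 mean [ 0.4651 -0.2973  0.0492] z 0.0495
foot 5340 c [ 440.8 -295.9] size [69.7 79.3] ang 87.3 mean [ 0.4541 -0.2968  0.0094] z 0.0094
blk 7795 c [ 442.8 -292.4] size [49.3 68.3] ang 68.5 mean [ 0.4501 -0.2954  0.1153] z 0.1158
now [ 0.4435 -0.296   0.1037 -2.6085] t 6.58
leg [-0.0045 -0.0004  0.1506] roll -0.0 rows 1.1 0.0
```

View pics/w3.png

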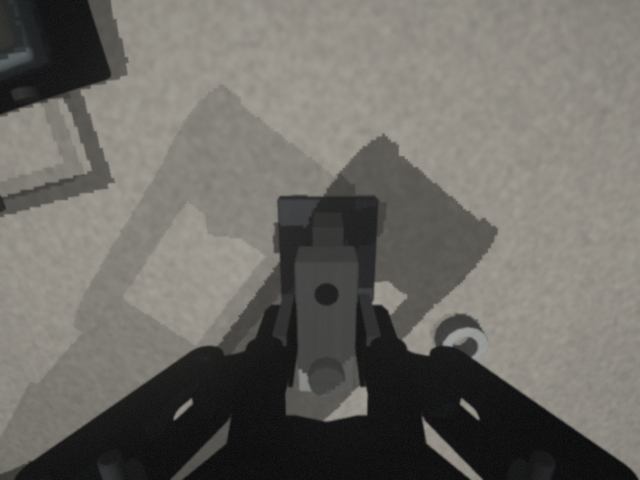

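The ridge end at (327,230) lines up with the block at (326,300). Lowering now.

```bash

python3 -m jog '[[[1,-0.003,0,0.07,0],[1,-0.003,0,0.125,0],[1,-0.003,0,0.14,0],[1,-0.003,0,0.14,0],[1,-0.003,0,0.14,0]]]'
python3 -m jog '[[[1,0,0,0.004,0],[1,0,0,0.008,0],[1,0,0,0.008,0],[1,0,0,0.008,0]]]'
```

```text
t: 7.0
position: [0.4423, -0.2966, 0.0611]
eef_rot: [3.14, -0.002, -0.046]
contact_force: [-0.5, 0.4, -2.0]
grip_width: 0.0248
grasp_force: 40.1
t: 7.33
position: [0.4422, -0.2971, 0.0588]
eef_rot: [3.14, -0.003, -0.048]
contact_force: [-0.4, 1.8, 6.4]
grip_width: 0.025
grasp_force: 40.9
```

```bash

python3 -m jog '[[[0.3,0,0,-0.003,0],[0.2,0,0,-0.003,0],[0,0,0,-0.003,0],[-0.2,0,0,-0.003,0],[-0.2,0,0,-0.003,0],[-0.2,0,0,-0.003,0]]]' 20
python3 -m jog '[[[-0.2,0,0,-0.04,0],[-0.2,0,0,-0.1,0],[-0.2,0,0,-0.3,0],[-0.2,0,0,-0.45,0],[-0.2,0,0,-0.45,0],[-0.2,0,0,-0.45,0],[-0.2,0,0,-0.45,0]]]'
python3 - <<'E'
from h import *
im,P=wcloud(); 
rect('blk top',near(P,.44,-.296,.05,.066,.0755)); rect('boss',near(P,.44,-.296,.05,.0765,.086)); rect('foot',near(P,.44,-.29,.07,.006,.016)); rect('ridge',near(P,.44,-.296,.05,.044,.056))
im=grab('scene'); cv2.imwrite('pics/s2.png',cv2.resize(im['pixels'][220:300,150:260,::-1],(770,560),interpolation=2))
E
```

```text
t: 7.83
position: [0.4411, -0.2965, 0.0576]
eef_rot: [-3.141, 0.0, -0.048]
contact_force: [0.4, -0.2, 0.4]
grip_width: 0.051
grasp_force: 0.0
t: 8.42
position: [0.4422, -0.2973, 0.1961]
eef_rot: [3.138, -0.005, -0.048]
contact_force: [0.1, 0.3, -0.6]
grip_width: 0.0515
grasp_force: 0.0
blk top 2181 c [ 440.7 -296.5] size [26.  64.1] ang 87.2 mean [ 0.4453 -0.2968  0.0714] z 0.0714
boss 297 c [ 420.9 -295.6] size [15.1 15. ] ang 42.5 mean [ 0.4213 -0.2957  0.0793] z 0.0794
foot 3448 c [ 440.2 -295.6] size [69.4 79. ] ang 87.3 mean [ 0.4463 -0.2955  0.0095] z 0.0095
ridge 11 c [ 472.  -298.1] size [22.4  0.7] ang 86.5 mean [ 0.472  -0.2971  0.0536] z 0.0528
```

View pics/s2.png

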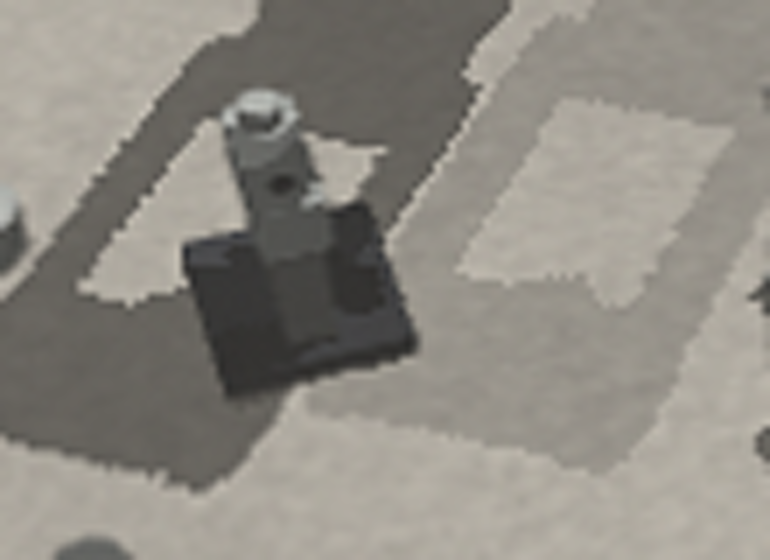

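The block sits squarely on the ridge in the crop, boss at (260,120). Measured against the foot it is within 1 mm and 0.2° of centre. Next is the bar.

```bash
python3 -c "
from h import *
plan([(.46,-.17,.2,50),(.486,-.06,.18,99.9)])"
```

```text
now [ 0.4408 -0.2962  0.1922 -2.7298] t 8.52
leg [ 0.0439 -0.4231 -0.0261] roll -0.2929 rows 3.1 7.4
leg [ 0.3366 -0.1693  0.0667] roll -0.2772 rows 2.8 7.0
```

```bash

python3 -m jog '[[[-0.2,0.044,-0.423,-0.026,-0.293],[-0.2,0.044,-0.423,-0.026,-0.293],[-0.2,0.044,-0.423,-0.026,-0.293],[-0.2,0.044,-0.423,-0.026,-0.293],[-0.2,0.044,-0.423,-0.026,-0.293],[-0.2,0.044,-0.423,-0.026,-0.293],[-0.2,0.044,-0.423,-0.026,-0.293],[-0.2,0.044,-0.423,-0.026,-0.293],[-0.2,0.044,-0.423,-0.026,-0.293]]]'
python3 -m jog '[[[-0.2,0.337,-0.169,0.067,-0.277],[-0.2,0.337,-0.169,0.067,-0.277],[-0.2,0.337,-0.169,0.067,-0.277],[-0.2,0.337,-0.169,0.067,-0.277],[-0.2,0.337,-0.169,0.067,-0.277],[-0.2,0.337,-0.169,0.067,-0.277],[-0.2,0.337,-0.169,0.067,-0.277],[-0.2,0.337,-0.169,0.067,-0.277],[-0.2,0.337,-0.169,0.067,-0.277]]]'
python3 - <<'E'
from h import *
im,P=wcloud(); cv2.imwrite('pics/w4.png',im['pixels'][...,::-1])
u=np.array([.985,.172]); n=np.array([-.172,.985]); c=np.array([.486,-.060])
q=P.reshape(-1,3); r=(q[:,:2]-c); s=r@u; t=r@n
m=(abs(s)<.02)&(abs(t)<.05)&(q[:,2]>.086)&(q[:,2]<.1); b=q[m]; print(len(b),b[:,2].max())
vx,vy,x0,y0=cv2.fitLine(b[:,:2].astype(np.float32),cv2.DIST_HUBER,0,.01,.01).ravel(); print('bar',vx,vy,x0,y0,'station yaw',np.degrees(np.arctan(-vx/vy)))
m2=(abs(s)<.015)&(abs(t)<.1)&(q[:,2]>.075)&(q[:,2]<.1); print('along extent',np.round([t[m2].min(),t[m2].max()],4))
for k in(-.04,-.02,0,.02,.04):
    e=m2&(abs(t-k)<.01); print(k,np.round([s[e].min(),s[e].max(),q[e,2].max()],4))
plan([])
E
```

```text
t: 9.27
position: [0.4595, -0.1698, 0.1984]
eef_rot: [-3.137, 0.001, 0.874]
contact_force: [0.2, 0.1, -0.6]
grip_width: 0.0513
grasp_force: 0.0
t: 10.02
position: [0.486, -0.0603, 0.1794]
eef_rot: [-3.139, -0.001, 1.739]
contact_force: [-0.2, 0.4, -0.3]
grip_width: 0.0513
grasp_force: 0.0
2534 0.0929838141121741
bar 0.17366818 -0.9848042 0.4872424 -0.056771226 station yaw 10.0011635
along extent [-0.0727  0.0687]
-0.04 [-0.0049  0.0087  0.0929]
-0.02 [-0.0047  0.0087  0.093 ]
0 [-0.0052  0.0085  0.0929]
0.02 [-0.005   0.0084  0.0929]
0.04 [-0.0053  0.0083  0.093 ]
now [ 4.86100e-01 -6.03000e-02  1.79600e-01  9.96618e+01] t 10.07
```

View pics/w4.png

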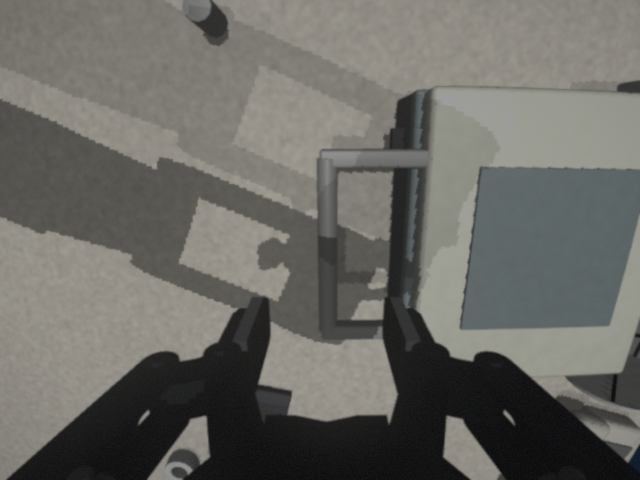

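The wrist view shows the bar upright in the picture at u ≈ 328, from v = 160 to 330, with free space between the fingers and the panel. The bar's centre is (0.488, -0.062) at z = 0.086, and the station yaw is 10°.

```bash
python3 -c "
from h import *
plan([(.4881,-.0617,.068,100)])"
python3 -m jog '[[[-0.2,-0.005,0.006,0.1,-0.002],[-0.2,-0.005,0.006,0.2,-0.002],[-0.2,-0.005,0.006,0.3,-0.002],[-0.2,-0.005,0.006,0.37,-0.002],[-0.2,-0.005,0.006,0.37,-0.002],[-0.2,-0.005,0.006,0.37,-0.002]]]'
```

```text
now [ 4.86100e-01 -6.03000e-02  1.79600e-01  9.96618e+01] t 10.07
leg [-0.0056  0.0057  0.3721] roll -0.0019 rows 2.7 0.0
t: 10.57
position: [0.4875, -0.0614, 0.0684]
eef_rot: [-3.138, -0.001, 1.747]
contact_force: [0.6, -0.4, 1.0]
grip_width: 0.051
grasp_force: 0.0
```

```bash

python3 -m jog '[[[1,0,0,0,0],[1,0,0,0,0],[1,0,0,0,0],[1,0,0,0,0],[1,0,0,0,0],[1,0,0,0,0],[1,0,0,0,0]]]' 35
python3 - <<'E'
from h import *
plan([])
# arc rows: tool y = +station x (yaw 100): dy=250(1-cos a), dz=-250 sin a
for a in np.arange(.05,1.0,.05): print(round(a,2),np.round([.25*(1-np.cos(a))/.3,-.25*np.sin(a)/.3],3))
o=robot.get_obs()
print(Rn.from_euler('xyz',o['eef_rot']).as_matrix()[:,1])
E
```

```text
t: 11.15
position: [0.4871, -0.0626, 0.0716]
eef_rot: [-3.138, 0.002, 1.749]
contact_force: [-7.6, -1.8, 8.2]
grip_width: 0.0127
grasp_force: 34.3
now [ 4.871000e-01 -6.260000e-02  7.160000e-02  1.001993e+02] t 11.15
0.05 [ 0.001 -0.042]
0.1 [ 0.004 -0.083]
0.15 [ 0.009 -0.125]
0.2 [ 0.017 -0.166]
0.25 [ 0.026 -0.206]
0.3 [ 0.037 -0.246]
0.35 [ 0.051 -0.286]
0.4 [ 0.066 -0.325]
0.45 [ 0.083 -0.362]
0.5 [ 0.102 -0.4  ]
0.55 [ 0.123 -0.436]
0.6 [ 0.146 -0.471]
0.65 [ 0.17  -0.504]
0.7 [ 0.196 -0.537]
0.75 [ 0.224 -0.568]
0.8 [ 0.253 -0.598]
0.85 [ 0.283 -0.626]
0.9 [ 0.315 -0.653]
0.95 [ 0.349 -0.678]
[ 0.98419212  0.17706431 -0.00375411]
```

```bash

python3 -m jog '[[[1,0.001,0.001,-0.042,0],[1,0.001,0.004,-0.083,0],[1,0.001,0.009,-0.125,0],[1,0,0.017,-0.166,0],[1,0,0.026,-0.206,0],[1,0,0.037,-0.246,0],[1,0,0.051,-0.286,0],[1,0,0.066,-0.325,0],[1,0,0.066,-0.325,0],[1,0,0.066,-0.325,0]]]'
cat >> h.py <<'E'
def hood():
    o=robot.get_obs(); p=o['position']; u=np.array([.985,.174]); H=np.array([.4881,-.0617])+.25*u
    h=(H-p[:2])@u; v=p[2]+.016-.085
    print('angle~',np.arctan2(v,h),'r',np.hypot(h,v),'t',o['t'],'pos',p.round(4),'F',o['contact_force'].round(1))
E
python3 -c "
from h import *
hood()"
```

```text
t: 11.98
position: [0.505, -0.0594, 0.1685]
eef_rot: [-3.134, 0.002, 1.748]
contact_force: [-10.5, -3.4, 2.0]
grip_width: 0.0126
grasp_force: 34.6
angle~ 0.403443532784647 r 0.2534189320557094 t 11.9833 pos [ 0.505  -0.0594  0.1685] F [-10.5  -3.4   2. ]
```

```bash

python3 -m jog '[[[1,0,0.009,-0.037,0],[1,0,0.028,-0.075,0],[1,0,0.049,-0.111,0],[1,0,0.072,-0.146,0],[1,0,0.096,-0.179,0],[1,0,0.122,-0.212,0],[1,0,0.122,-0.212,0],[1,0,0.122,-0.212,0]]]'
python3 -c "
from h import *
hood()"
```

```text
t: 12.65
position: [0.5422, -0.0528, 0.2344]
eef_rot: [-3.139, 0.003, 1.748]
contact_force: [-10.2, -2.9, 6.9]
grip_width: 0.0122
grasp_force: 34.8
angle~ 0.7027495900645567 r 0.25588679540005194 t 12.65 pos [ 0.5422 -0.0528  0.2344] F [-10.2  -2.9   6.9]
```

```bash

python3 -m jog '[[[1,0,0.026,-0.038,0],[1,0,0.053,-0.073,0],[1,0,0.083,-0.101,0],[1,0,0.115,-0.128,0],[1,0,0.149,-0.153,0],[1,0,0.163,-0.162,0],[1,0,0.163,-0.162,0],[1,0,0.163,-0.162,0],[1,0,0.163,-0.162,0]]]'
python3 - <<'E'
from h import *
hood()
P=cloud(grab('top')); im=np.load('top.npz'); cv2.imwrite('pics/t2.png',im['pixels'][100:340,230:550,::-1].repeat(2,0).repeat(2,1))
# hood plane from points: panel surface
u=np.array([.985,.174]); n=np.array([-.174,.985]); c=np.array([.4881,-.0617])
q=P.reshape(-1,3); s=(q[:,:2]-c)@u; t=(q[:,:2]-c)@n
m=(abs(t)>.06)&(abs(t)<.1)&(s>.1)&(s<.24)&(q[:,2]>.11)&(q[:,2]<.26)
k=np.polyfit(s[m],q[m,2],1); r=q[m,2]-np.polyval(k,s[m]); g=abs(r)<.006; k=np.polyfit(s[m][g],q[m,2][g],1); print(m.sum(),g.sum(),'hood angle cam',-np.arctan(k[0]),'z at hinge',np.polyval(k,.25))
E
```

```text
t: 13.4
position: [0.592, -0.044, 0.2829]
eef_rot: [3.139, 0.004, 1.748]
contact_force: [-4.1, -2.6, 4.4]
grip_width: 0.0124
grasp_force: 35.0
angle~ 0.9762484447160382 r 0.258252762118787 t 13.4 pos [ 0.592  -0.044   0.2829] F [-4.1 -2.6  4.4]
765 696 hood angle cam 0.9487039262543574 z at hinge 0.09864157853730621
```

View pics/t2.png

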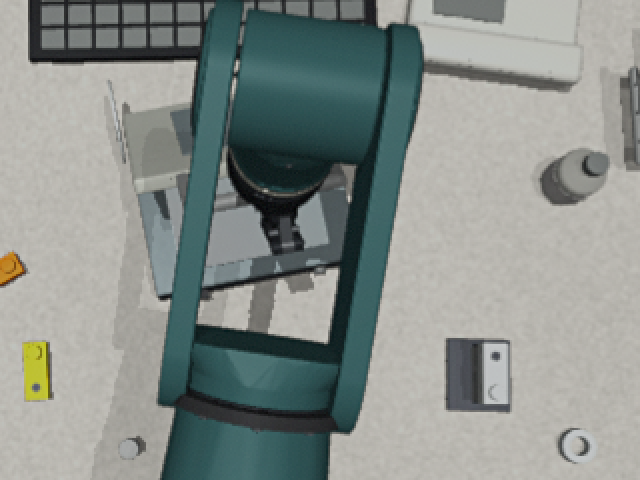

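The top view shows the hood past balance, with the arm above it and the block still on its ridge at (495,375). The camera plane fit gives a hood angle of about 0.95 rad, kinematics about 0.97. I'll hold briefly, then ease it back to about 0.77.

```bash

python3 -m jog '[[[1,0,0,0,0],[1,0,0,0,0],[1,0,-0.023,0.017,0],[1,0,-0.047,0.035,0],[1,0,-0.079,0.061,0],[1,0,-0.109,0.09,0],[1,0,-0.127,0.107,0],[1,0,-0.127,0.107,0],[1,0,-0.127,0.107,0],[1,0,-0.127,0.107,0]]]'
cat > m.py <<'E'
from h import *
hood()
for n in('top','scene'):
    P=cloud(grab(n)); u=np.array([.985,.174]); v=np.array([-.174,.985]); c=np.array([.4881,-.0617])
    q=P.reshape(-1,3); s=(q[:,:2]-c)@u; t=(q[:,:2]-c)@v
    m=(abs(t)>.06)&(abs(t)<.1)&(s>.08)&(s<.24)&(q[:,2]>.11)&(q[:,2]<.28)
    k=np.polyfit(s[m],q[m,2],1)
    for _ in range(5): g=abs(q[m,2]-np.polyval(k,s[m]))<.006; k=np.polyfit(s[m][g],q[m,2][g],1)
    print(n,g.sum(),'angle',-np.arctan(k[0]),'z hinge',np.polyval(k,.25))
    rect('blk',near(P,.44,-.296,.05,.066,.077))
E
python3 m.py
```

```text
t: 14.28
position: [0.5543, -0.0506, 0.2491]
eef_rot: [3.141, 0.002, 1.748]
contact_force: [-3.4, -2.3, 4.4]
grip_width: 0.0124
grasp_force: 35.7
angle~ 0.7773356256570465 r 0.25676575652548594 t 14.2833 pos [ 0.5543 -0.0506  0.2491] F [-3.4 -2.3  4.4]
top 1108 angle 0.7458571320945488 z hinge 0.09612540347145074
blk 360 c [ 439.3 -294.1] size [27.9 62.7] ang 88.6 mean [ 0.4414 -0.293   0.0719] z 0.0721
scene 2357 angle 0.745377388190732 z hinge 0.09575955795385327
blk 167 c [ 443.2 -298.1] size [24.1 67.3] ang 87.8 mean [ 0.4467 -0.2986  0.0707] z 0.0706
```

```bash

python3 -m jog '[[[1,0,0,0,0],[1,0,0,0,0],[1,0,0,0,0],[1,0,0,0,0],[1,0,0,0,0],[1,0,0,0,0]]]'
python3 -c "
from h import *
hood(); print(abs(robot.get_obs()['joint_vel']).max()); print(order.close_job())"
```

```text
t: 14.88
position: [0.5544, -0.0505, 0.2492]
eef_rot: [3.142, 0.002, 1.748]
contact_force: [-4.8, -3.0, 5.3]
grip_width: 0.0122
grasp_force: 35.7
angle~ 0.7779788546510583 r 0.2567620335432149 t 14.8833 pos [ 0.5544 -0.0505  0.2492] F [-4.8 -3.   5.3]
0.0018192433736226193
the job is handed in; nothing more can be done
None
```

I handed the job in at 14.9 s; it returned no verdict. The block rests released on the ridge, about 1 mm off centre. The hood went to about 0.95 rad, past balance, and is held still at 0.75–0.78 rad.

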